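# Clamp the filter cartridge between the cones of its cradle

## Task

Mount the water-filter cartridge in its cradle beside the purifier: lay it gently on the two V rests, with its narrow-necked end towards the sliding block, and let go. Then push the sliding block up by feel until both cones are firmly home in the cartridge's end sockets, so that it is clamped and hangs on the cones alone, lifted clear of the rests, without ramming or crushing it. Leave the cups, tumbler, scoop and coaster where they are.

Things in the scene. Friction and masses are not known exactly. Their poses are not given: they have to be found in the camera images.
- cartridge: White water-filter cartridge, about 300 g, a rod 200 mm long along its own x; origin mid-axis. Round body 36 mm diameter from x -65 to +80 mm, narrow neck 22 mm diameter from -80 to -65 mm, a grey eight-sided cap (20 mm long, 44 mm across flats) at each end with a socket in its end face, eight-sided, 18 mm across flats, 20 mm deep. Starts loose on the counter on its flats, axis 22 mm up.
- plain_end (a point): Centre of the cartridge's end face at x = +100 mm (the end without neck); belongs at the fixed block.
- neck_end (a point): Centre of the cartridge's end face at x = -100 mm (the end with the neck); belongs at the sliding block.
- cradle: White cradle fixed on the counter; origin on the counter under the cones' axis, which runs along cradle y. Base plate 80 mm wide, 12 mm thick, y -225 to +135 mm. Fixed block, 60 wide, 85 high, y +105 to +133 mm; its steel cone points to -y, tip anywhere from y +67 to +87 mm: locked stiff, differs each time, not measured. The middle of the seated cartridge is at y 0 to -20 mm accordingly.
- rests: Two V rests on the cradle, same frame as it. Each 8 mm thick, at y -58 and +22 mm; 45 degree flanks, mouth about 50 mm, tops about 58 mm up. The round body lies in them with its axis 57.5 mm up, 2.5 mm below the cones' axis. Lay the cartridge with its middle near y -44 mm (8 mm either way) to clear both cones; pushed, it slides to the fixed cone and is lifted.
- axis_mid (a point): Point on the cones' common axis, 60 mm above the cradle's origin; axes as the cradle's. Both cones are 18 mm long, 8 mm diameter at the tip, 22 mm at the root; each enters its socket about 13 mm before it seats.
- tailblock (a joint): Slide of the grey sliding block, m: 0 fully back, grows towards the fixed block (cradle +y), stop at 0.1. Starts at 0 to 0.012; the cartridge seats somewhere from 0.064 to 0.087. It rubs with about 6 N and stays where it is left, keeping up to that much clamping force. Push some 5 to 15 N beyond the friction to seat; over 30 N on the cartridge harms it.
- tail_top (a point): Centre of the top of the sliding block's upright, 100 mm above the counter. The upright is 50 mm wide (cradle x) and 24 mm thick (cradle y, 12 mm either side of this point), straight from 34 to 100 mm up; it can be pushed from behind (the -y side, free) or gripped across its 24 mm.
- tail_tip (a point): Tip of the sliding block's cone, on the cones' axis, pointing to cradle +y.
- cups: Stack of four cream melamine cups, 77 mm diameter, 132 mm high; origin under its centre. Bystander.
- tumbler: Glass tumbler, 72 mm diameter, 100 mm high; origin under its centre. Bystander.
- scoop: Steel scoop lying on the counter, 175 mm long, 50 mm wide, 30 mm high. Bystander.
- coaster: Round bamboo coaster, 90 mm diameter, 8 mm thick. Bystander.
Mind the look-alikes: they are no part of the job. What is shaped like the cartridge but pink or purple is not meant.

How it is judged (in metres and radians):
On the way:
1. the cartridge lies on the rests along the cradle, let go (contact force between cartridge and rests above 0.8 N and contact force between each of the fingers, tailblock and cartridge below 0.05 N and x of cartridge in the frame of axis_mid between -0.004 and 0.004 m and z of cartridge in the frame of axis_mid between -0.006 and 0.002 m and angle between the x axis of cartridge and the y axis of cradle, either way round below 0.06 rad), for 0.2 s.
At the end, for the whole second after the job is handed in: Neck end at the sliding block (97-124 mm from axis_mid), plain end on the fixed cone (75-103 mm); both ends within 2 mm sideways and 1.5 mm in height of the axis; sliding cone 10 to 15.5 mm deep, pressing over 1.5 N; cartridge clear of the rests and at rest (x of plain_end in the frame of axis_mid between -0.002 and 0.002 m and z of plain_end in the frame of axis_mid between -0.0015 and 0.0015 m and y of plain_end in the frame of axis_mid between 0.075 and 0.103 m and x of neck_end in the frame of axis_mid between -0.002 and 0.002 m and z of neck_end in the frame of axis_mid between -0.0015 and 0.0015 m and y of neck_end in the frame of axis_mid between -0.124 and -0.097 m and distance between neck_end and tail_tip between 0.01 and 0.0155 m and contact force between cartridge and rests below 0.05 N and contact force between tailblock and cartridge above 1.5 N and linear speed of cartridge below 0.01 m/s); the robot touches nothing.
It fails at once if the sliding block squeezes the cartridge with more than 30 N (contact force between tailblock and cartridge above 30 N).
It fails at once if the cartridge is rammed onto the rests (over 80 N) (contact force between cartridge and rests above 80 N).
It fails at once if the cartridge is dropped (loose and faster than 0.7 m/s, a fall of some 25 mm) (contact force between the fingers and cartridge below 0.05 N and linear speed of cartridge above 0.7 m/s).
It fails at once if the cups, tumbler, scoop or coaster are pushed more than 20 mm (distance of any of cups, tumbler, scoop, coaster from where it was at the start of the episode above 0.02 m).
It also fails if it takes over 51 s, if anything falls off the work surface, if the arm or the gripper's body presses on something with over 40 N, if the wrist force passes 120 N, or if a joint passes its speed limit or range.

## Robot

A 6-joint arm with a two-finger parallel gripper is mounted at the origin on the work surface. World frame = base frame: x ahead of the robot, y to its left, z up, the work surface at z = 0. Lengths are in mm, angles in rad, forces in N, time in s.
With the tool pointing down it reaches from about 275 to 775 mm from the base axis. Payload 14.6 kg.
Tool frame: the origin (TCP) lies on the mounting face of the last link; the fingertips stand 173 mm ahead of it and the grasp point (between the pads) lies 155 mm ahead of it; y points along the fingers, z is the direction in which the jaws open and shut, and the axes are right-handed (so a half turn about y gives the same grasp; the last joint's range is limited). The gripper opens to 85 mm and grips with 20 to 120 N. Pads are 22 mm wide; open, the fingers measure 114 mm over their backs; the gripper's body (76 mm by 85 mm) begins 54 mm behind the grasp point. The pads swing forward as they close: fully open they stand 13 mm farther back than shut.
Start: joints at [1.036, 0.263, -0.048, 1.259, 0, 1.415], TCP at [194.641, 487.59, 404.678] pointing down, gripper open.
Joint ranges: [-2.65, 2.65], [-0.89, 1.7], [-1.18, 1.37], [-2.13, 2.11], [-1.35, 1.29], [-3.14, 3.14]. Speed limits (rad/s): [1.89, 1.89, 2.57, 2.79, 3.14, 3.14].

## Interface

Orientations are given as [roll, pitch, yaw] about the fixed x, y, z axes, in that order (R = Rz(yaw) Ry(pitch) Rx(roll)).
In Python, from plant import env, cams, order gives the robot as it stands.
- The arm moves only by the tool servo_tool, never from a script. Its argument "increments" is a list of rows, each a list of 3 entries, a list of its own where there are three numbers: the shift along the tool's x, y, z in cm, then the turn, a rotation vector about the tool's x, y, z in degrees, then the closure in counts, from 0 (fully open) to 255 (shut). In form: [[[tx, ty, tz], [wx, wy, wz], jaw], ...]. A call has 1 to 20 rows; each row shifts and turns the commanded pose from where the row before left it, along the tool's axes as they then stand; what a row does not reach is not made up. A row lasts 1/10 s, in which the tool goes at most 50 mm and 8.59 degrees, less where a joint would pass 70% of its speed; a pose out of reach is approached as far as the arm can. A call with a gripper value outside its range is refused whole. The fingers move at their own pace and stop on an object; "newtons" is the grip in N (left out, the last holds). Time passes only in rows, so rows that do not move let the fingers close. It gives the time, the measured TCP pose, the force and the opening at its end, in the units of the state.
- env.state(): the state, without advancing time (a new reading comes with each control period).
- cams.read_camera(name): name is "side" or "top"; returns the picture (420x560x3 uint8, red, green, blue); there is no depth.
- cams.get_calibration(name): a dict with "fx", "fy", "cx", "cy" (pixels), "R" (3x3) and "t" (3): a world point X has camera coordinates R X + t. Camera axes: x right, y down, z forward; pixel columns grow to the right and rows downward; lengths in mm; the calibration is good to about 2 mm. A picture is of the moment at which its call begins. get_calibration takes no time and is no camera call.
- order.job_done(): hands the job in, once; it reports no verdict.
The state is a dict: "clock": time; "joint_pos": joint angles; "qd": joint speeds; "effort": joint torques, N m; "tool_pos": TCP position; "tool_rot": TCP orientation; "contact_force": force on the tool from outside, world axes, zero at the start; "moment": the same for the moment, N m; "gripper_width": opening from 0.0 (shut) to 1.0 (fully open).
Only numpy, scipy, OpenCV 4.12 (cv2) and the standard library are available. Lean on these libraries where they do the work, as an engineer would, in place of code of your own. Each camera call takes 0.05 s, during which the arm holds its last target. There are 200 camera calls.

## Working session

There is one attempt and no reset: what is moved stays moved. The work goes in short steps, Python scripts to look and compute and a tool call to move; the robot and the scene stay as the last step left them, time stands still between calls to the robot, and variables do not carry over. Pictures are saved under pics/ and viewed, about 8 in all and at most 12, crops included, and the job is handed in when it is done.

Besides the shell and the picture viewer there is one more tool, called as name(argument=value, ...) on one line, values as JSON. servo_tool: Moves the arm, as the interface text tells. Its arguments: {"type":"object","properties":{"increments":{"type":"array","items":{"type":"array"}},"newtons":{"type":"number"}},"required":["increments"]}

```bash
mkdir -p pics; ls
python3 - <<'E'
from plant import env,cams
import cv2,numpy as np
np.set_printoptions(precision=4,suppress=True)
for n in("top","side"):
    im=cams.read_camera(n); cv2.imwrite(f"pics/{n}0.png",im[:,:,::-1]); c=cams.get_calibration(n)
    print(n,{k:np.array(v).round(4).tolist() for k,v in c.items()})
print(env.state())
E
```

```text
pics
top {'fx': 493.6689, 'fy': 493.6689, 'cx': 284.1049, 'cy': 210.2016, 'R': [[0.0113, -0.9999, -0.0031], [-0.9785, -0.0104, -0.2062], [0.2061, 0.0054, -0.9785]], 't': [-133.9117, 542.9146, 1280.1861]}
side {'fx': 419.5479, 'fy': 419.5479, 'cx': 280.3605, 'cy': 210.1837, 'R': [[0.9044, -0.4267, 0.007], [-0.2032, -0.445, -0.8722], [0.3753, 0.7873, -0.4891]], 't': [-510.7738, 140.67, 1004.0231]}
{'clock': 0.1, 'joint_pos': array([ 1.0357,  0.2635, -0.0489,  1.2594,  0.    ,  1.4155]), 'qd': array([-0.    , -0.0001,  0.0019,  0.0008, -0.0001,  0.0003]), 'effort': array([  0.0034, -63.8578,  38.5064,   0.0101,  -0.    ,   0.    ]), 'tool_pos': array([194.6166, 487.5103, 404.2432]), 'tool_rot': array([-1.5718,  0.0002, -0.3798]), 'contact_force': array([ 0.5912,  0.288 , -0.9945]), 'moment': array([-0.0247,  0.0072,  0.0276]), 'gripper_width': 1.0010908272735994}
```

View pics/top0.png

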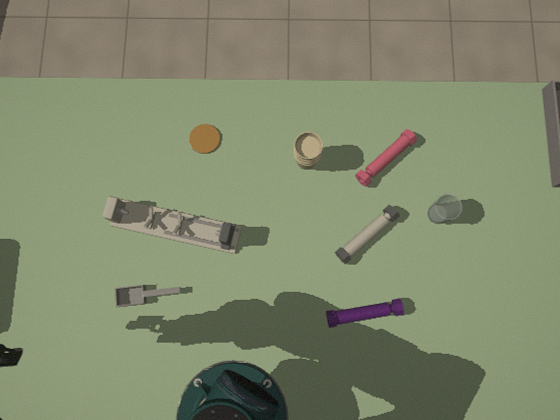

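View pics/side0.png

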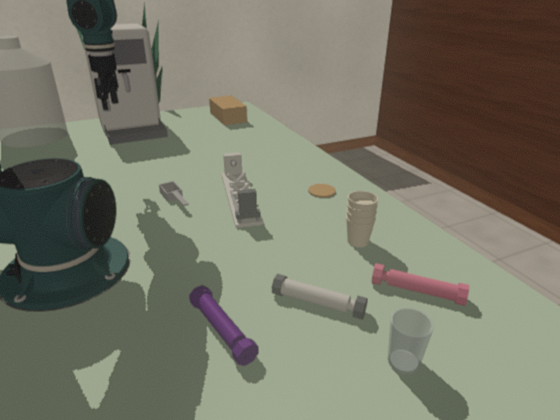

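Run:
```python
import cv2,numpy as np
t=cv2.imread("pics/top0.png"); s=cv2.imread("pics/side0.png")
f=lambda im,a,b,w,h,k:cv2.resize(im[b:b+h,a:a+w],None,fx=k,fy=k,interpolation=cv2.INTER_CUBIC)
A=f(t,98,190,150,70,5); B=f(t,330,200,75,70,5); C=f(s,265,265,110,60,3.4)
o=np.zeros((600,800,3),np.uint8)
o[:350,:750]=A
B=cv2.resize(B,(268,250)); o[350:,:268]=B
o[350:350+C.shape[0],270:270+C.shape[1]]=C
cv2.imwrite("pics/crop1.png",o)
```

```text
(no output)
```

View pics/crop1.png

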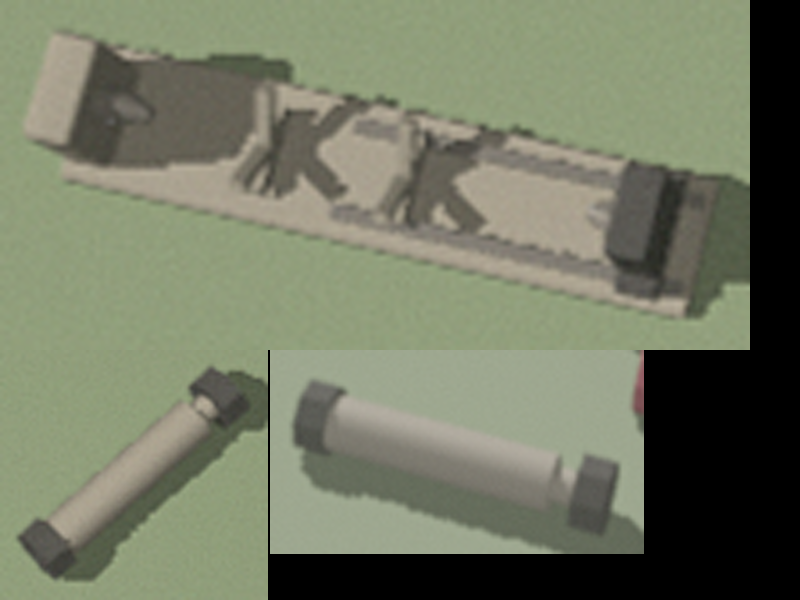

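```bash
cat > h.py <<'E'
import numpy as np,cv2
from plant import env,cams,order
np.set_printoptions(precision=2,suppress=True)
def ray(n,u,z):
    c=cams.get_calibration(n);R=np.array(c["R"]);t=np.array(c["t"])
    o=-R.T@t; d=R.T@np.array([(u[0]-c["cx"])/c["fx"],(u[1]-c["cy"])/c["fy"],1])
    return (o+d*(z-o[2])/d[2])
def proj(n,X):
    c=cams.get_calibration(n);p=np.array(c["R"])@X+np.array(c["t"])
    return np.array([c["fx"]*p[0]/p[2]+c["cx"],c["fy"]*p[1]/p[2]+c["cy"]])
def sat(im): # fraction green-ness
    f=cv2.GaussianBlur(im,(3,3),0).astype(float); return (f[:,:,1]-f[:,:,2])/(f.sum(2)+1) # BGR: G-R
def blob(n,im,box,thr):
    a,b,w,h=box; m=np.zeros(im.shape[:2],np.uint8); s=sat(im); m[b:b+h,a:a+w]=(s[b:b+h,a:a+w]<thr)
    k,l,st,ce=cv2.connectedComponentsWithStats(m); i=1+np.argmax(st[1:,4]); return (l==i)
E
python3 - <<'E'
from h import *
t=cv2.imread("pics/top0.png"); s=cv2.imread("pics/side0.png")
for n,im,box in(("top",t,(330,200,75,68)),("side",s,(268,268,102,54))):
    a,b,w,h=box; S=sat(im)[b:b+h,a:a+w]; print(n,np.percentile(S,[2,10,25,50,75,90,98]).round(3))
    thr=(np.percentile(S,2)+np.percentile(S,75))/2
    m=blob(n,im,box,thr); cv2.imwrite(f"pics/m_{n}.png",m*255)
    r=cv2.minAreaRect(np.argwhere(m)[:,::-1].astype(np.float32)); print(m.sum(),r)
    c=np.array(r[0]);w_,h_=r[1]; bp=cv2.boxPoints(r)
    e=sorted([(bp[i]+bp[(i+1)%4])/2 for i in range(4)],key=lambda p:-np.hypot(*(p-c)))[:2]
    P=[ray(n,p,22) for p in e]; print(np.array(e),np.array(P),np.linalg.norm(P[0]-P[1]),ray(n,c,22),np.arctan2(*(P[0]-P[1])[1::-1]))
f=lambda p:np.array(p)/5+[98,190]
for name,z,ps in(("base",12,[(62,180),(686,315),(716,180)]),("fix",85,[(60,32),(98,42),(68,150),(25,140)]),("tail",100,[(622,165),(665,165),(650,262),(612,258)]),("tip",60,[(590,212)]),("fixtip",60,[(153,110)])):
    P=np.array([ray("top",f(p),z) for p in ps]);print(name,P[:,:2].tolist(),P.mean(0))
E
```

```text
top [-0.02 -0.01  0.03  0.03  0.03  0.03  0.04]
953 ((367.0046691894531, 233.43215942382812), (14.862947463989258, 72.80760192871094), 48.90049362182617)
[[394.44 209.5 ]
 [339.57 257.36]] [[ 556.84 -434.16   22.  ]
 [ 421.98 -280.25   22.  ]] 204.6311603801162 [ 488.74 -356.44   22.  ] -0.851235941371357
side [-0.01 -0.01  0.    0.02  0.02  0.02  0.03]
1557 ((319.1999816894531, 294.82177734375), (94.30603790283203, 20.031885147094727), 16.429302215576172)
[[273.97 281.49]
 [364.43 308.16]] [[ 419.1  -275.07   22.  ]
 [ 552.06 -430.98   22.  ]] 204.90497825701001 [ 488.28 -356.19   22.  ] 2.2768852132810045
base [[503.6115675926701, 355.2849759184805], [432.00045620146125, 5.415127341045121], [507.5272387044748, -8.885193326405727]] [481.05 117.27  12.  ]
fix [[570.9880902220339, 336.6041975446221], [565.7286447203315, 315.8725664611705], [507.03673533990195, 326.98948499271876], [512.1668524141796, 350.1864781680795]] [538.98 332.41  85.  ]
tail [[499.39448199875744, 32.096571559497164], [499.63489706639336, 9.696864159033623], [448.64447410343155, 15.74140169956695], [450.51412010173823, 35.45427332103182]] [474.55  23.25 100.  ]
tip [[480.9502379519618, 53.56889044512633]] [480.95  53.57  60.  ]
fixtip [[534.1523704758051, 291.8980347535023]] [534.15 291.9   60.  ][ WARN:0@0.697] global loadsave.cpp:1063 imwrite_ Unsupported depth image for selected encoder is fallbacked to CV_8U.
```

servo_tool(increments=[[[1,0,-1.2],[0,0,0],0],[[2.4,0,-2.8],[0,0,0],0],[[2.4,0,-2.8],[0,0,0],0],[[2.4,0,-2.8],[0,0,0],0],[[2.4,0,-2.8],[0,0,0],0],[[2.4,0,-2.8],[0,0,0],0],[[2.4,0,-2.8],[0,0,0],0],[[2.4,0,-2.8],[0,0,0],0],[[2.4,0,-2.8],[0,0,0],0],[[2.4,0,-2.8],[0,0,0],0],[[2.4,0,-2.8],[0,0,0],0],[[2.4,0,-2.8],[0,0,0],0],[[2.4,0,-2.8],[0,0,0],0],[[2.4,0,-2.8],[0,0,0],0],[[2.4,0,-2.8],[0,0,0],0],[[2.4,0,-2.8],[0,0,0],0],[[2.4,0,-2.8],[0,0,0],0],[[2.4,0,-2.8],[0,0,0],0],[[2.4,0,-2.8],[0,0,0],0],[[2.4,0,-2.8],[0,0,0],0]], newtons=60)

```text
clock: 2.1
tool_pos: [425.1, -192.2, 404.6]
tool_rot: [-1.571, 0.0, -0.38]
contact_force: [1.8, 1.6, 0.2]
gripper_width: 1.0
```

servo_tool(increments=[[[2.4,0,-2.8],[0,0,0],0],[[2.4,0,-2.8],[0,0,0],0],[[2.4,0,-2.8],[0,0,0],0],[[2.4,0,-2.8],[0,0,0],0],[[0,3.6,0],[0,6.8,0],0],[[0,3.6,0],[0,6.8,0],0],[[0,3.6,0],[0,6.8,0],0],[[0,3.6,0],[0,6.8,0],0],[[0,0,0],[0,0,0],0],[[0,0,0],[0,0,0],0]])

```text
clock: 3.1
tool_pos: [472.9, -330.2, 261.5]
tool_rot: [-1.571, 0.001, -0.851]
contact_force: [0.7, -0.3, 0.6]
gripper_width: 0.998
```

Run:
```python
from h import *
s=env.state();print(s["clock"],s["tool_pos"],s["tool_rot"],s["contact_force"])
T=s["tool_pos"];y=s["tool_rot"][2];X=np.array([np.cos(y),np.sin(y)]);Z=np.array([-np.sin(y),np.cos(y)])
d=np.array([478,-344.2])-T[:2]; print("tx,tz mm",d@X,d@Z,"ty",T[2]-179,"turn",np.degrees(y+0.857))
o=np.zeros((600,800,3),np.uint8)
for n in("top","side"):
    im=cams.read_camera(n);cv2.imwrite(f"pics/{n}1.png",im[:,:,::-1])
    p=proj(n,np.array([478,-344,60]));a,b=np.clip(np.array(p)-[65,75],0,[430,270]).astype(int)
    c=cv2.resize(im[b:b+150,a:a+130,::-1],None,fx=3,fy=3,interpolation=cv2.INTER_CUBIC);i=0 if n=="top" else 400;o[:450,i:i+390]=c
cv2.imwrite("pics/c2.png",o[:450])
```

```text
3.1 [ 472.9  -330.16  261.48] [-1.57  0.   -0.85] [ 0.7  -0.26  0.58]
tx,tz mm 13.920594990425952 -5.423115745832096 ty 82.47922255387004 turn 0.32827587623368354
```

View pics/c2.png

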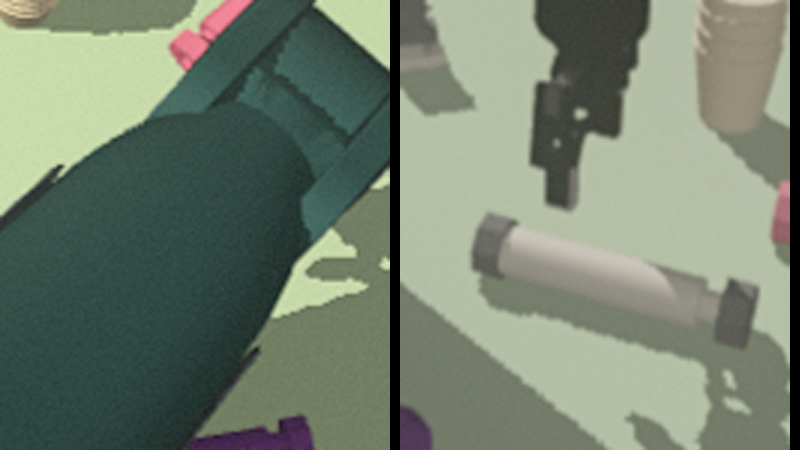

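The close view shows the arm over the cartridge, jaws across its axis, and the neck end at the right (crop ~715,305). That matches the measurement, so I'm going down to grasp.

servo_tool(increments=[[[1.4,0,-0.5],[0,0.3,0],0],[[0,2,0],[0,0,0],0],[[0,2,0],[0,0,0],0],[[0,2,0],[0,0,0],0],[[0,1.2,0],[0,0,0],0],[[0,1.0,0],[0,0,0],0],[[0,0,0],[0,0,0],0],[[0,0,0],[0,0,0],120],[[0,0,0],[0,0,0],180],[[0,0,0],[0,0,0],255],[[0,0,0],[0,0,0],255],[[0,0,0],[0,0,0],255],[[0,0,0],[0,0,0],255],[[0,0,0],[0,0,0],255]])

```text
clock: 4.6
tool_pos: [478.9, -344.1, 179.5]
tool_rot: [-1.571, -0.001, -0.86]
contact_force: [-2.5, 0.3, 8.3]
gripper_width: 0.407
```

servo_tool(increments=[[[0,-0.5,0],[0,0,0],255],[[0,-1.5,0],[0,0,0],255],[[0,-2.5,0],[0,0,0],255],[[0,-2.5,0],[0,0,0],255],[[0,-2.5,0],[0,0,0],255],[[0,-2.5,0],[0,0,0],255],[[0,-2,0],[0,0,0],255],[[0,-1,0],[0,0,0],255],[[-0.6,0,0.6],[0,0,0],255],[[-1.5,0,1.4],[0,0,0],255],[[-2.4,0,2.3],[0,0,0],255],[[-2.4,0,2.3],[0,0,0],255],[[-2.4,0,2.3],[0,0,0],255],[[-2.4,0,2.3],[0,0,0],255],[[-2.4,0,2.3],[0,0,0],255],[[-2.4,0,2.3],[0,0,0],255],[[-2.4,0,2.3],[0,0,0],255],[[-2.4,0,2.3],[0,0,0],255],[[-2.4,0,2.3],[0,0,0],255],[[-2.4,0,2.3],[0,0,0],255]])

```text
clock: 6.6
tool_pos: [496.6, 19.5, 327.5]
tool_rot: [-1.572, 0.002, -0.859]
contact_force: [0.3, -1.0, -3.2]
gripper_width: 0.399
```

servo_tool(increments=[[[-2.4,0,2.3],[0,0,0],255],[[-2.4,0,2.3],[0,0,0],255],[[-2.4,0,2.3],[0,0,0],255],[[-1.7,0,1.6],[0,0,0],255],[[-0.6,0,0.6],[0,0,0],255],[[0,0,0],[0,3.7,0],255],[[0,0,0],[0,7.5,0],255],[[0,0,0],[0,7.5,0],255],[[0,0,0],[0,7.5,0],255],[[0,0,0],[0,7.5,0],255],[[0,0,0],[0,7.5,0],255],[[0,0,0],[0,7.5,0],255],[[0,0,0],[0,3.7,0],255],[[0,0,0],[0,0,0],255],[[0,0,0],[0,0,0],255],[[0,0,0],[0,0,0],255]])

```text
clock: 8.2
tool_pos: [504.6, 148.4, 328.4]
tool_rot: [-1.571, -0.0, -1.773]
contact_force: [-0.4, 0.0, -3.0]
gripper_width: 0.401
```

```bash
cat > look.py <<'E'
from h import *
import sys
s=env.state();print(s["clock"],s["tool_pos"],s["tool_rot"],s["contact_force"],s["gripper_width"])
o=np.zeros((600,800,3),np.uint8);k=sys.argv[1]
for n,x0,box in(("top",0,(90,130,170,150)),("side",400,(195,110,100,130))):
    im=cams.read_camera(n)[:,:,::-1];cv2.imwrite(f"pics/{n}{k}.png",im);a,b,w,h=box
    f=min(400/w,600/h);c=cv2.resize(im[b:b+h,a:a+w],None,fx=f,fy=f,interpolation=cv2.INTER_CUBIC);o[:c.shape[0],x0:x0+c.shape[1]]=c[:600,:400]
cv2.imwrite(f"pics/c{k}.png",o)
E
python3 look.py 3
```

```text
8.2 [504.56 148.41 328.42] [-1.57 -0.   -1.77] [-0.43  0.05 -3.02] 0.4008051776237971
```

View pics/c3.png

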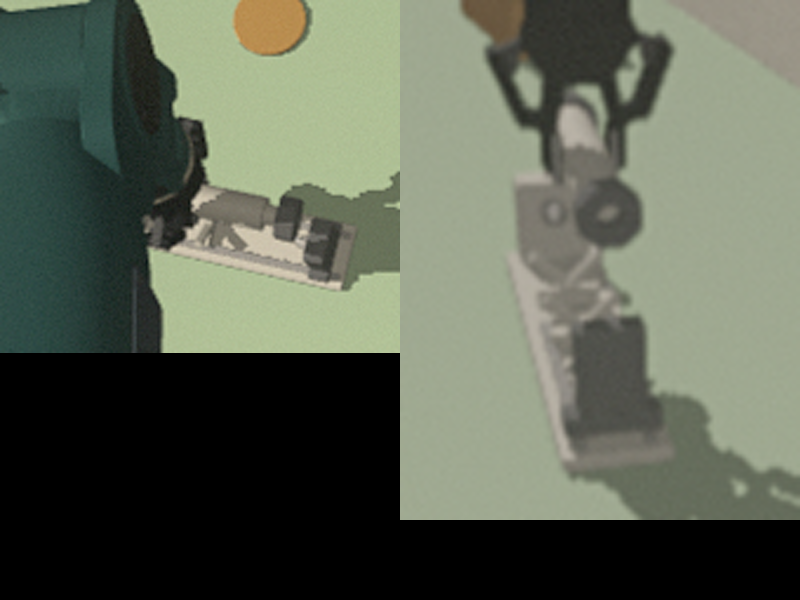

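Run:
```python
from h import *
P=np.array([481.3,34.8,171.4]);print(proj("top",P),proj("side",P))
# triangulate cap end-face centre
print("side ray z171",ray("side",(247,163),171.4))
# measured cap centre in top crop (290,217): cap centre is 10 mm inside the end face
print("top cap ctr",ray("top",(90+290/2.353,130+217/2.353),171.4), "pred", P+np.array([.2008,.9796,0])*10)
# cradle from the side view (this picture): block top corners, base
f=lambda p:(195+(p[0]-400)/4,110+p[1]/4)
O=np.array([515.5,216,0]);yv=np.array([.2035,.979,0]);xv=np.array([.979,-.2035,0])
for nm,p,z,l in(("tail top back L",(575,332),100,(-25,-209)),("tail R",(645,318),100,(25,-209)),("base L",(570,468),12,(-40,-225)),("base R",(672,445),12,(40,-225)),("fixtop L",(514,178),85,(-30,105))):
    q=ray("side",f(p),z)-[O[0],O[1],0]; print(nm,q@xv,q@yv,"expect",l)
```

```text
[217.38 224.98] [247.21 164.78]
side ray z171 [485.24  46.44 171.4 ]
top cap ctr [488.07  45.23 171.4 ] pred [483.31  44.6  171.4 ]
tail top back L -25.661580612219236 -205.34140265316444 expect (-25, -209)
tail R 24.597352111130814 -194.83945949055692 expect (25, -209)
base L -37.49797376422936 -236.5027635683937 expect (-40, -225)
base R 36.95196965598247 -221.81779571473453 expect (40, -225)
fixtop L -29.179953556418116 120.7515650601826 expect (-30, 105)
```

servo_tool(increments=[[[-1,0,-0.1],[0,0,0],255],[[-1.5,0,-0.1],[0,0,0],255],[[-1.2,0,-0.1],[0,0,0],255],[[-0.3,0,0],[0,0,0],255],[[0,1,0],[0,0,0],255],[[0,2,0],[0,0,0],255],[[0,2,0],[0,0,0],255],[[0,2,0],[0,0,0],255],[[0,1.5,0],[0,0,0],255],[[0,1,0],[0,0,0],255],[[0,0,0],[0,0,0],255],[[0,0,0],[0,0,0],255]])

```text
clock: 9.5
tool_pos: [510.1, 188.1, 233.9]
tool_rot: [-1.571, 0.0, -1.774]
contact_force: [-0.5, 0.5, -3.0]
gripper_width: 0.401
```

```bash
python3 look.py 4
```

```text
9.5 [510.11 188.13 233.92] [-1.57  0.   -1.77] [-0.52  0.54 -3.02] 0.40065645199374966
```

View pics/c4.png

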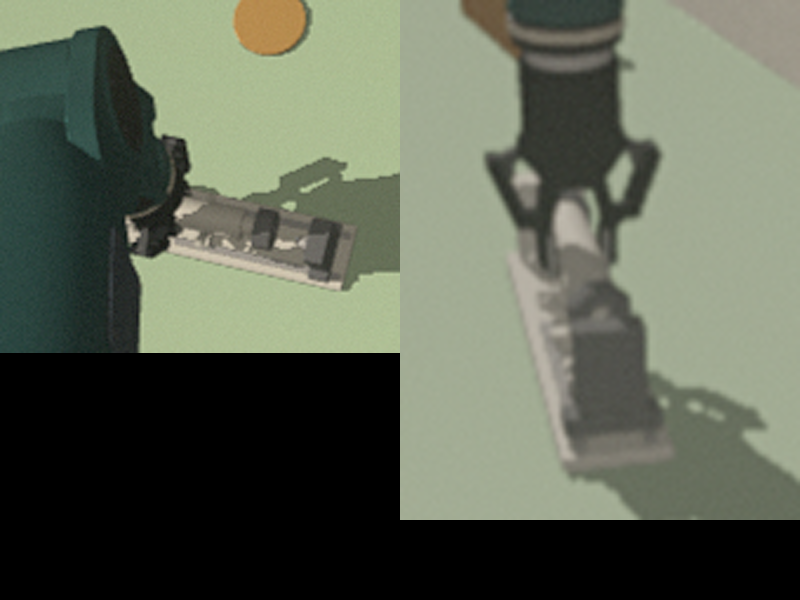

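Run:
```python
import cv2,numpy as np
t=cv2.imread("pics/top4.png");s=cv2.imread("pics/side4.png")
a=cv2.resize(t[205:260,165:245],None,fx=10,fy=10,interpolation=cv2.INTER_CUBIC)[:,:800]
a=cv2.convertScaleAbs(a,alpha=1.5)
cv2.imwrite("pics/c5.png",a)
```

```text
(no output)
```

View pics/c5.png

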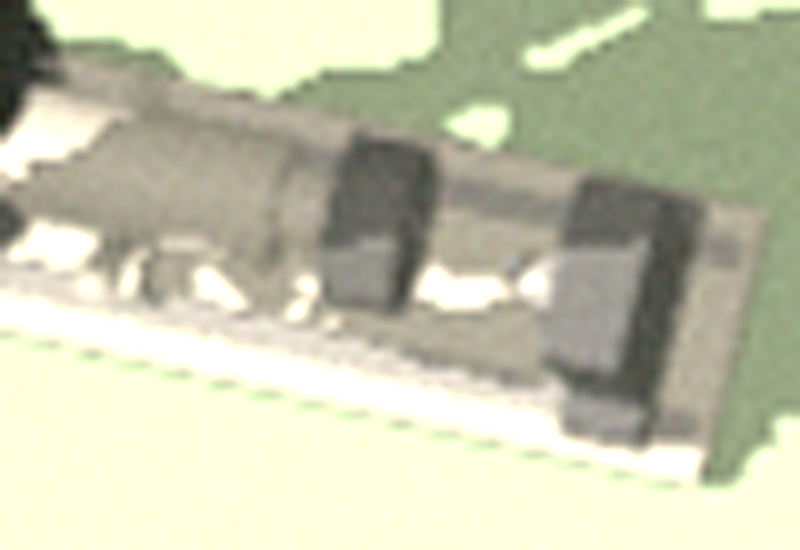

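Run:
```python
from h import *
g=lambda p:(165+p[0]/10-.5+.05,205+p[1]/10-.5+.05)
O=np.array([515.5,216]);yv=np.array([.2035,.979]);xv=np.array([.979,-.2035])
for nm,p,z in(("cap",(379,224),77),("tail",(598,275),100),("body near neck",(240,190),77),("base botR",(703,480),12),("base topR",(765,212),12)):
    q=ray("top",g(p),z)[:2];print(nm,q,"cradle x,y",(q-O)@xv,(q-O)@yv)
T=np.array([510.1,188.1])-O;print("TCP",T@xv,T@yv)
```

```text
cap [492.4   87.57] cradle x,y 3.5180830988523057 -130.43159256596283
tail [475.6   26.15] cradle x,y -0.43077923280873914 -193.9813348569575
body near neck [501.14 124.86] cradle x,y 4.493111561384138 -92.15048032204756
base botR [433.23   6.42] cradle x,y -37.89056650497237 -221.92293257985074
base topR [508.23  -8.45] cradle x,y 38.55618384191607 -221.21360512521613
TCP 0.391050000000023 -28.413
```

servo_tool(increments=[[[0,0,-0.25],[0,0,0],255],[[0,0.6,0],[0,0,0],255],[[0,0.4,0],[0,0,0],255],[[0,0.2,0],[0,0,0],255],[[0,0.15,0],[0,0,0],255],[[0,0.1,0],[0,0,0],255],[[0,0,0],[0,0,0],255],[[0,0,0],[0,0,0],255]])

```text
clock: 10.4
tool_pos: [507.6, 188.7, 219.2]
tool_rot: [-1.571, 0.0, -1.774]
contact_force: [0.0, -0.4, -2.9]
gripper_width: 0.403
```

servo_tool(increments=[[[0,0.1,0],[0,0,0],255],[[0,0.1,0],[0,0,0],255],[[0,0,0],[0,0,0],255]])

```text
clock: 10.7
tool_pos: [507.5, 188.7, 217.1]
tool_rot: [-1.571, -0.0, -1.774]
contact_force: [-0.3, 0.1, -3.2]
gripper_width: 0.406
```

servo_tool(increments=[[[0,0.1,0],[0,0,0],255],[[0,0,0],[0,0,0],255]])

```text
clock: 10.9
tool_pos: [507.6, 188.7, 216.1]
tool_rot: [-1.571, -0.0, -1.774]
contact_force: [0.4, -1.1, -3.9]
gripper_width: 0.402
```

servo_tool(increments=[[[0,0.1,0],[0,0,0],255],[[0,0,0],[0,0,0],255]])

```text
clock: 11.1
tool_pos: [507.8, 188.7, 215.4]
tool_rot: [-1.57, 0.0, -1.774]
contact_force: [1.5, -0.5, -1.1]
gripper_width: 0.405
```

servo_tool(increments=[[[0,0.05,0],[0,0,0],255],[[0,0,0],[0,0,0],255]])

```text
clock: 11.3
tool_pos: [507.8, 188.7, 215.2]
tool_rot: [-1.57, 0.0, -1.775]
contact_force: [0.3, -1.0, 4.5]
gripper_width: 0.401
```

servo_tool(increments=[[[0,0,0],[0,0,0],110],[[0,0,0],[0,0,0],90],[[0,0,0],[0,0,0],60],[[0,0,0],[0,0,0],30],[[0,0,0],[0,0,0],0],[[0,0,0],[0,0,0],0],[[0,0,0],[0,0,0],0],[[0,0,0],[0,0,0],0]])

```text
clock: 12.1
tool_pos: [507.5, 188.7, 214.7]
tool_rot: [-1.571, -0.0, -1.774]
contact_force: [0.5, -0.4, 0.3]
gripper_width: 1.002
```

servo_tool(increments=[[[0,-1,0],[0,0,0],0],[[0,-2.5,0],[0,0,0],0],[[0,-3,0],[0,0,0],0],[[0,-3,0],[0,0,0],0],[[0,-2.5,0],[0,0,0],0],[[0,-1,0],[0,0,0],0],[[1.5,0,0],[0,0,0],100],[[3,0,0],[0,0,0],255],[[3,0,0],[0,0,0],255],[[3,0,0],[0,0,0],255],[[3,0,0],[0,0,0],255],[[3,0,0],[0,0,0],255],[[3,0,0],[0,0,0],255],[[2,0,0],[0,0,0],255],[[0.5,0,0],[0,0,0],255],[[0,0,0],[0,0,0],255],[[0,0,0],[0,0,0],255]])

```text
clock: 13.8
tool_pos: [462.9, -26.3, 344.3]
tool_rot: [-1.572, 0.0, -1.774]
contact_force: [-0.1, 0.8, -0.3]
gripper_width: 0.002
```

```bash
python3 look.py 6
```

```text
13.8 [462.95 -26.35 344.27] [-1.57  0.   -1.77] [-0.14  0.82 -0.33] 0.0024984636141087034
```

View pics/c6.png

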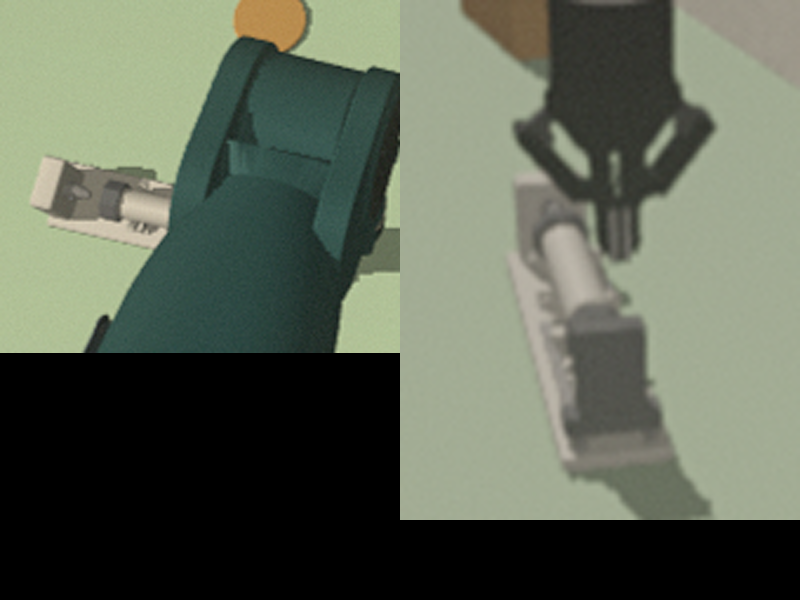

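The side view shows the cartridge lying in the V rests, neck end at the sliding block. The closed fingers are behind the block and high, so I'm lowering them behind it.

servo_tool(increments=[[[0,1.5,0],[0,0,0],255],[[0,3,0],[0,0,0],255],[[0,3,0],[0,0,0],255],[[0,3,0],[0,0,0],255],[[0,1,0],[0,0,0],255],[[-0.5,0,0],[0,0,0],255],[[-0.8,0,0],[0,0,0],255],[[-0.5,0,0],[0,0,0],255],[[-0.2,0,0],[0,0,0],255],[[0,0,0],[0,0,0],255]])

```text
clock: 14.9
tool_pos: [467.4, -6.8, 230.3]
tool_rot: [-1.57, 0.0, -1.774]
contact_force: [0.9, 0.5, -0.5]
gripper_width: -0.001
```

servo_tool(increments=[[[-0.2,0,0],[0,0,0],255],[[-0.2,0,0],[0,0,0],255],[[-0.2,0,0],[0,0,0],255],[[-0.2,0,0],[0,0,0],255]])

```text
clock: 15.3
tool_pos: [468.7, 0.5, 229.7]
tool_rot: [-1.571, -0.001, -1.775]
contact_force: [-0.9, -5.9, 1.4]
gripper_width: -0.002
```

servo_tool(increments=[[[-0.2,0,0],[0,0,0],255],[[-0.2,0,0],[0,0,0],255],[[-0.2,0,0],[0,0,0],255],[[-0.2,0,0],[0,0,0],255]])

```text
clock: 15.7
tool_pos: [470.4, 8.3, 229.7]
tool_rot: [-1.571, -0.001, -1.775]
contact_force: [-1.9, -6.2, 0.9]
gripper_width: 0.002
```

servo_tool(increments=[[[-0.2,0,0],[0,0,0],255],[[-0.2,0,0],[0,0,0],255],[[-0.2,0,0],[0,0,0],255],[[-0.2,0,0],[0,0,0],255],[[-0.2,0,0],[0,0,0],255],[[-0.2,0,0],[0,0,0],255],[[-0.2,0,0],[0,0,0],255],[[-0.2,0,0],[0,0,0],255],[[-0.2,0,0],[0,0,0],255],[[-0.2,0,0],[0,0,0],255]])

```text
clock: 16.7
tool_pos: [474.5, 27.8, 229.7]
tool_rot: [-1.57, -0.001, -1.775]
contact_force: [-0.1, -7.1, 1.9]
gripper_width: 0.004
```

servo_tool(increments=[[[-0.2,0,0],[0,0,0],255],[[-0.2,0,0],[0,0,0],255],[[-0.2,0,0],[0,0,0],255],[[-0.2,0,0],[0,0,0],255]])

```text
clock: 17.1
tool_pos: [476.1, 35.6, 229.7]
tool_rot: [-1.57, -0.002, -1.775]
contact_force: [0.4, -7.0, 1.0]
gripper_width: 0.003
```

servo_tool(increments=[[[-0.2,0,0],[0,0,0],255],[[-0.2,0,0],[0,0,0],255],[[-0.2,0,0],[0,0,0],255],[[-0.2,0,0],[0,0,0],255]])

```text
clock: 17.5
tool_pos: [477.7, 43.4, 229.7]
tool_rot: [-1.57, -0.002, -1.775]
contact_force: [-0.0, -8.5, 0.3]
gripper_width: 0.001
```

servo_tool(increments=[[[-0.1,0,0],[0,0,0],255],[[-0.1,0,0],[0,0,0],255],[[-0.1,0,0],[0,0,0],255],[[-0.1,0,0],[0,0,0],255]])

```text
clock: 17.9
tool_pos: [478.6, 47.3, 229.7]
tool_rot: [-1.57, -0.002, -1.775]
contact_force: [0.3, -8.0, 0.0]
gripper_width: -0.002
```

servo_tool(increments=[[[-0.1,0,0],[0,0,0],255],[[-0.1,0,0],[0,0,0],255],[[-0.1,0,0],[0,0,0],255],[[-0.1,0,0],[0,0,0],255]])

```text
clock: 18.3
tool_pos: [479.4, 51.2, 229.7]
tool_rot: [-1.57, -0.002, -1.775]
contact_force: [0.4, -8.9, 1.9]
gripper_width: -0.0
```

servo_tool(increments=[[[-0.1,0,0],[0,0,0],255],[[-0.1,0,0],[0,0,0],255],[[-0.1,0,0],[0,0,0],255]])

```text
clock: 18.6
tool_pos: [480.0, 54.1, 229.7]
tool_rot: [-1.57, -0.002, -1.775]
contact_force: [-0.5, -8.8, 0.4]
gripper_width: -0.006
```

servo_tool(increments=[[[-0.1,0,0],[0,0,0],255],[[-0.1,0,0],[0,0,0],255]])

```text
clock: 18.8
tool_pos: [480.4, 56.1, 229.7]
tool_rot: [-1.57, -0.002, -1.775]
contact_force: [-0.2, -8.2, 0.7]
gripper_width: 0.001
```

servo_tool(increments=[[[-0.05,0,0],[0,0,0],255],[[-0.05,0,0],[0,0,0],255]])

```text
clock: 19.0
tool_pos: [480.6, 57.0, 229.7]
tool_rot: [-1.57, -0.002, -1.775]
contact_force: [0.5, -8.0, -0.0]
gripper_width: 0.001
```

servo_tool(increments=[[[-0.1,0,0],[0,0,0],255],[[-0.1,0,0],[0,0,0],255]])

```text
clock: 19.2
tool_pos: [481.0, 59.0, 229.7]
tool_rot: [-1.57, -0.002, -1.775]
contact_force: [0.3, -8.7, 0.7]
gripper_width: -0.001
```

servo_tool(increments=[[[-0.1,0,0],[0,0,0],255],[[-0.1,0,0],[0,0,0],255]])

```text
clock: 19.4
tool_pos: [481.5, 60.9, 229.7]
tool_rot: [-1.57, -0.002, -1.775]
contact_force: [1.2, -8.6, -0.4]
gripper_width: 0.004
```

servo_tool(increments=[[[-0.1,0,0],[0,0,0],255],[[-0.1,0,0],[0,0,0],255]])

```text
clock: 19.6
tool_pos: [481.9, 62.9, 229.7]
tool_rot: [-1.57, -0.002, -1.775]
contact_force: [0.1, -8.6, 0.7]
gripper_width: 0.002
```

servo_tool(increments=[[[-0.1,0,0],[0,0,0],255],[[-0.1,0,0],[0,0,0],255]])

```text
clock: 19.8
tool_pos: [482.3, 64.9, 229.7]
tool_rot: [-1.57, -0.002, -1.775]
contact_force: [0.2, -9.0, 0.5]
gripper_width: 0.0
```

servo_tool(increments=[[[-0.1,0,0],[0,0,0],255],[[-0.1,0,0],[0,0,0],255]])

```text
clock: 20.0
tool_pos: [482.7, 66.8, 229.7]
tool_rot: [-1.57, -0.002, -1.775]
contact_force: [0.2, -8.2, -0.6]
gripper_width: 0.001
```

servo_tool(increments=[[[-0.1,0,0],[0,0,0],255],[[-0.1,0,0],[0,0,0],255]])

```text
clock: 20.2
tool_pos: [483.1, 68.7, 229.7]
tool_rot: [-1.57, -0.002, -1.775]
contact_force: [-0.0, -9.6, 0.5]
gripper_width: -0.003
```

servo_tool(increments=[[[-0.1,0,0],[0,0,0],255],[[-0.1,0,0],[0,0,0],255]])

```text
clock: 20.4
tool_pos: [483.4, 70.4, 229.7]
tool_rot: [-1.57, -0.004, -1.775]
contact_force: [-0.8, -16.8, 1.7]
gripper_width: -0.004
```

servo_tool(increments=[[[0,0,0],[0,0,0],255]])

```text
clock: 20.5
tool_pos: [483.4, 70.4, 229.7]
tool_rot: [-1.57, -0.003, -1.775]
contact_force: [-0.8, -13.9, 1.0]
gripper_width: 0.001
```

servo_tool(increments=[[[-0.02,0,0],[0,0,0],255],[[0,0,0],[0,0,0],255]])

```text
clock: 20.7
tool_pos: [483.5, 70.5, 229.7]
tool_rot: [-1.57, -0.004, -1.776]
contact_force: [-1.2, -14.9, 2.1]
gripper_width: -0.001
```

servo_tool(increments=[[[-0.04,0,0],[0,0,0],255],[[0,0,0],[0,0,0],255]])

```text
clock: 20.9
tool_pos: [483.5, 70.7, 229.7]
tool_rot: [-1.57, -0.004, -1.776]
contact_force: [-0.5, -17.7, 2.5]
gripper_width: -0.001
```

Run:
```python
from h import *
s=env.state();print(s["clock"],s["tool_pos"],s["contact_force"])
O=np.array([513,216.5]);yv=np.array([.2035,.979]);print("TCP cradle y",(s["tool_pos"][:2]-O)@yv)
t=cams.read_camera("top")[:,:,::-1];d=cams.read_camera("side")[:,:,::-1]
cv2.imwrite("pics/top7.png",t);cv2.imwrite("pics/side7.png",d)
o=np.zeros((600,800,3),np.uint8)
o[:300,:800]=cv2.resize(t[190:250,95:255],None,fx=5,fy=5,interpolation=cv2.INTER_CUBIC)
c=cv2.resize(d[145:220,220:270],None,fx=4,fy=4,interpolation=cv2.INTER_CUBIC);o[300:,:200]=c
cv2.imwrite("pics/c7.png",o)
```

```text
20.9 [483.47  70.74 229.71] [ -0.5  -17.67   2.54]
TCP cradle y -148.71083858873507
```

View pics/c7.png

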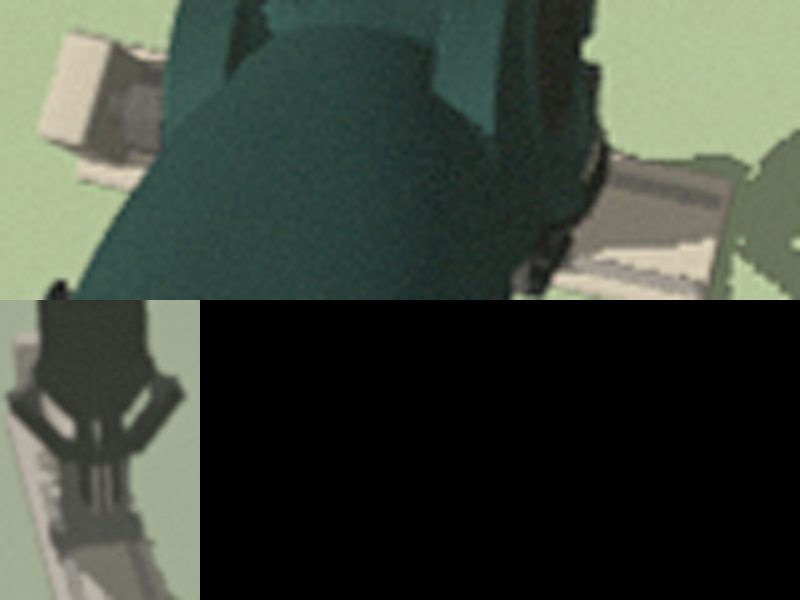

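Force rises steeply with almost no travel: about 18 N at the wrist, 11 N beyond friction. That suggests it is seated, so I'm backing off and looking unobstructed.

servo_tool(increments=[[[0.2,0,0],[0,0,0],255],[[1,0,0],[0,0,0],255],[[3,0,0],[0,0,0],255],[[3,-2,0],[0,0,0],255],[[3,-3,0],[0,0,0],255],[[4,-3,0],[0,0,0],255],[[4,0,0],[0,0,0],255],[[4,0,0],[0,0,0],255],[[4,0,0],[0,0,0],255],[[3,0,0],[0,0,0],255],[[0,0,0],[0,0,0],255]])

```text
clock: 22.1
tool_pos: [423.6, -217.4, 309.6]
tool_rot: [-1.57, -0.001, -1.778]
contact_force: [0.7, 0.2, 0.5]
gripper_width: -0.005
```

Run:
```python
from h import *
s=env.state();print(s["clock"],s["tool_pos"],s["contact_force"])
t=cams.read_camera("top")[:,:,::-1];d=cams.read_camera("side")[:,:,::-1]
cv2.imwrite("pics/top8.png",t);cv2.imwrite("pics/side8.png",d)
o=np.zeros((600,800,3),np.uint8)
o[:350,:750]=cv2.resize(t[190:260,98:248],None,fx=5,fy=5,interpolation=cv2.INTER_CUBIC)
c=cv2.resize(d[150:220,215:270],None,fx=3.5,fy=3.5,interpolation=cv2.INTER_CUBIC);o[350:350+c.shape[0],:c.shape[1]]=c
d0=cv2.imread("pics/side6.png");c=cv2.resize(d0[150:220,215:270],None,fx=3.5,fy=3.5,interpolation=cv2.INTER_CUBIC);o[350:350+c.shape[0],250:250+c.shape[1]]=c
cv2.imwrite("pics/c8.png",o)
```

```text
22.1 [ 423.61 -217.36  309.61] [0.72 0.16 0.46]
```

View pics/c8.png

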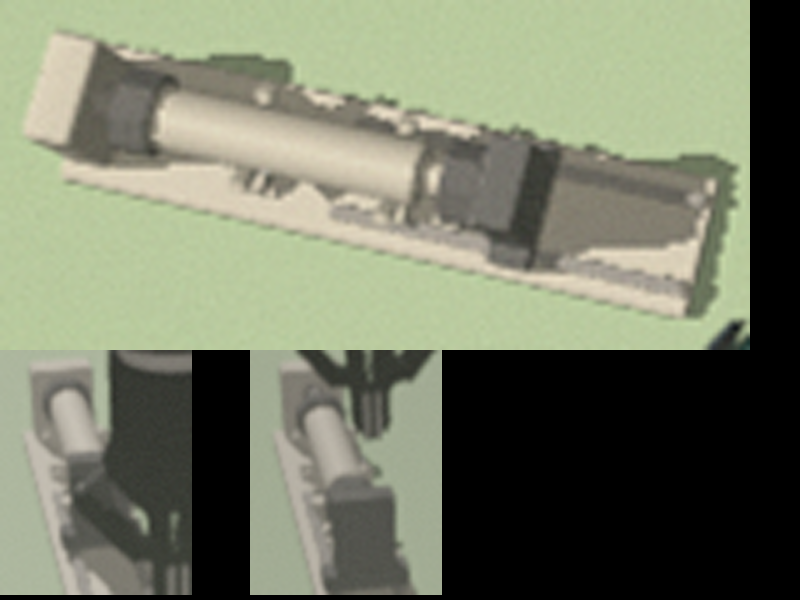

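Run:
```python
from h import *
g=lambda p:(98+p[0]/5-.4,190+p[1]/5-.4)
O=np.array([515.5,216]);yv=np.array([.2035,.979]);xv=np.array([.979,-.2035])
for nm,p,z in(("tail top ctr",(502,187),100),("neck cap inner edge",(445,188),78),("plain cap inner",(158,122),78),("plain cap outer",(110,113),78),("body L",(200,127),60),("body R",(390,168),60),("fix top",(62.7,91),85)):
    q=ray("top",g(p),z)[:2]-O;print(nm,(q@xv).round(1),(q@yv).round(1))
# body axis fit (lateral), from bright mask, before/after comparison
im=cv2.imread("pics/top8.png");gr=im[:,:,2].astype(float)-0.5*im[:,:,1]
for c in range(135,176,5):
    col=gr[195:240,c];print(c,col.round().astype(int)[8:36].tolist()) if c in(145,165) else None
```

```text
tail top ctr -2.2 -123.9
neck cap inner edge -6.2 -89.8
plain cap inner -4.5 68.5
plain cap outer -5.2 94.9
body L 0.1 52.1
body R 0.3 -53.9
fix top -0.0 120.1
145 [49, 52, 68, 68, 70, 66, 62, 74, 88, 96, 102, 106, 112, 115, 114, 115, 111, 106, 98, 88, 78, 88, 82, 94, 109, 109, 115, 114]
165 [84, 85, 84, 85, 84, 85, 99, 105, 64, 69, 64, 66, 82, 92, 100, 104, 110, 114, 116, 114, 112, 108, 102, 95, 78, 62, 86, 110]
```

Run:
```python
from plant import order
print(order.job_done())
```

```text
the job is handed in; nothing more can be done
None
```

I laid the cartridge on the V rests with its neck towards the sliding block and let go. I then pushed the block up from behind with closed fingers, backed the arm clear and handed the job in at about 22 s. No verdict was given.

**Laying it down:** Contact came at about the expected height, with a peak of roughly 7 N and very little side force. After release the tool read close to zero force.

**Pushing home:** The block slid at about 6 N, or 8–9 N with the cartridge moving along. After about 70 mm of travel the force rose steeply, to 17.7 N at the wrist. That is about 11 N beyond friction, and the last 4 N moved the block only about 0.3 mm.

**Last checks (top camera):**

| What | Measured | Required or expected |
|---|---|---|
| Body axis, sideways | within about 0.3 mm | 2 mm |
| Neck end, along the axis | about -110 mm | -124 to -97 mm |
| Plain end, along the axis | about +90 mm | +75 to +103 mm |
| Sliding cone depth, from the push position | about 14 mm | 10 to 15.5 mm |
| Sliding cone depth, from the picture | about 16 mm, good to about 2 mm | 10 to 15.5 mm |

- **Depth:** the two readings disagree, and the picture value alone is slightly over the limit.
- **Cap edges:** these read 4–6 mm to one side, against 0.3 mm for the body. I put this down to hand-picked points and an assumed height, but did not check it.
- **Lift off the rests:** the 2.5 mm lift is too small for the cameras to show. It is inferred from the force rise, not seen.
- **Bystanders:** the arm path kept clear of them, but I did not measure their positions again at the end.

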